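# Slide the paint tin between the dishes on to the mat

### The job

A flat metal paint tin lies beside two white dishes that are stuck to the art table, and a grey felt mat lies on the dishes' other side. Without picking it up, push the tin with the fingertips across the table and through the narrow gap between the two dishes, until the whole tin lies on the mat. Keep it flat on the table all the way, and do not disturb the other things.

Things in the scene. Friction and masses are not known exactly. Their poses are not given: they have to be found in the camera images.
- tin: closed flat metal paint tin, the thing to push: 70 (its x) x 90 (its y, the long way) x 30 high, 0.25 kg give or take a third, loose on the table. Origin: centre of its underside; z up. It looks the same turned by half a turn (sizes in mm)
- dishes: two equal round straight-sided white dishes, each 90 across and 45 high, stuck fast to the table (one rigid fixed thing). Origin: on the table, midway between them, in the middle of the gap. Its x axis runs from one dish centre to the other (centres at x = -83 and +83); the gap between them is 76 wide at its narrowest, and one goes through it along the y axis (sizes in mm)
- mat: grey felt mat, flat on the table and fixed, under 2 thick, with nothing to catch on: 150 (its x) x 160 (its y). Origin: its centre, at table height. It lies 145 to 165 from the gap on one side of the dishes (+y or -y of them, it varies); the tin starts on the other side, with its long way within about 35 degrees of the way through the gap, on a brown sheet of card that is flat and fixed too (sizes in mm)
- tin_corner0 (a point): bottom corner of the tin at its x = +35, y = +45, on the table
- tin_corner1 (a point): bottom corner of the tin at its x = +35, y = -45, on the table
- tin_corner2 (a point): bottom corner of the tin at its x = -35, y = +45, on the table
- tin_corner3 (a point): bottom corner of the tin at its x = -35, y = -45, on the table
- jar: round lidded white paint jar, 56 across, 75 tall, standing beyond the dishes (sizes in mm); loose, to be left alone. Origin: centre of its underside
- block: wooden toy block, 50 cube (sizes in mm); loose, to be left alone. Origin: centre of its underside
- tape: clear plastic ring, 80 across, 20 high, lying flat (sizes in mm); loose, to be left alone. Origin: centre of its underside
- pot: small white cup, 60 across the rim, 45 tall, standing to the left (sizes in mm); loose, to be left alone. Origin: centre of its underside
- mug: white mug with a handle, 76 across, 85 tall (sizes in mm); loose, to be left alone. Origin: centre of its underside
- brush: paint brush, 200 long, lying on the table (sizes in mm); loose, to be left alone. Origin: on the table side of it, about its middle
- glue: white glue bottle, 52 across, 120 tall (sizes in mm); loose, to be left alone. Origin: centre of its underside
Things that resemble listed ones, but are neither listed nor needed, are in the scene too. There is more than one size of the tin; the one meant has the size given above.

How it is judged (in metres and radians):
On the way:
1. the tin is in the gap: its centre between the two dishes, flat on the table (y of tin in the frame of dishes between -0.025 and 0.025 m and x of tin in the frame of dishes between -0.015 and 0.015 m and height (world z) of tin below 0.006 m), for 0.04 s.
At the end, for the whole second after the job is handed in: all four bottom corners of the tin lie within the outline of the mat (2 mm of grace), and the tin lies flat and at rest on the table, having come through the gap (x of tin_corner0 in the frame of mat between -0.077 and 0.077 m and y of tin_corner0 in the frame of mat between -0.082 and 0.082 m and x of tin_corner1 in the frame of mat between -0.077 and 0.077 m and y of tin_corner1 in the frame of mat between -0.082 and 0.082 m and x of tin_corner2 in the frame of mat between -0.077 and 0.077 m and y of tin_corner2 in the frame of mat between -0.082 and 0.082 m and x of tin_corner3 in the frame of mat between -0.077 and 0.077 m and y of tin_corner3 in the frame of mat between -0.082 and 0.082 m and height (world z) of tin below 0.005 m and angle between tin's own z axis and vertical below 0.05 rad and linear speed of tin below 0.01 m/s); the robot touches nothing.
It fails at once if the tin is lifted more than 10 mm off the table (height (world z) of tin above 0.01 m).
It fails at once if the tin is tipped up by more than 0.2 rad (angle between tin's own z axis and vertical above 0.2 rad).
It fails at once if one of the other things is moved by more than 20 mm (distance of any of jar, block, tape, pot, mug, brush, glue from where it was at the start of the episode above 0.02 m).
It fails at once if one of the other things is tipped over (by more than 0.5 rad) (angle between any of jar, block, tape, pot, mug, glue's own z axis and vertical above 0.5 rad).
It also fails if it takes over 72 s, if anything falls off the work surface, if the arm or the gripper's body presses on something with over 40 N, if the wrist force passes 120 N, or if a joint passes its speed limit or range.

### The arm

A 7-joint arm with a two-finger parallel gripper is mounted at the origin on the work surface. World frame = base frame: x ahead of the robot, y to its left, z up, the work surface at z = 0. Lengths are in mm, angles in rad, forces in N, time in s.
With the tool pointing down it reaches from about 400 to 875 mm from the base axis. Payload 4.4 kg.
Tool frame: the origin (TCP) lies at the very end of the fingers, on their centre line; the grasp point (between the pads) lies 19 mm behind it; z points along the fingers, y is the line along which they close (so a half turn about z gives the same grasp; the last joint's range is limited). The gripper opens to 85 mm and grips with 20 to 120 N. Pads are 22 mm wide; open, the fingers measure 114 mm over their backs; the gripper's body (76 mm by 85 mm) begins 54 mm behind the grasp point. The pads swing forward as they close: fully open they stand 13 mm farther back than shut.
Start: joints at [1.096, 0.628, 0.038, 1.517, -0.027, 0.996, -0.02], TCP at [258.409, -596.442, 231.313] pointing down, gripper open.
Joint ranges: [-3.06, 3.06], [-0.37, 2.12], [-1.25, 1.32], [0.18, 2.47], [-1.1, 4.24], [0.23, 1.98], [-2.94, 2.94]. Speed limits (rad/s): [2.57, 2.57, 3.14, 3.14, 3.14, 3.14, 3.14].

### API

Orientations are given as [roll, pitch, yaw] about the fixed x, y, z axes, in that order (R = Rz(yaw) Ry(pitch) Rx(roll)).
In Python, from cell import monitor, viewer, workorder gives the robot as it stands.
- The arm moves only by the tool arm_command, never from a script. Its argument "series" is one flat list of numbers, 5 for each row, row after row: the opening in per cent of the stroke, from 0 (shut) to 100 (fully open), then the shift along the tool's x, y, z in cm, then the turn about the tool's z in degrees. In form: [claw, x, y, z, roll, claw, x, y, z, roll, ...]. A call has exactly 5 rows; each row is the pose to reach, as a shift and turn from the pose commanded when the call began, along the tool's axes at that moment; what a row does not reach only later rows make up. A row lasts 1/12 s, in which the tool goes at most 41.7 mm and 7.16 degrees, less where a joint would pass 70% of its speed; a pose out of reach is approached as far as the arm can. A call with a gripper value outside its range is refused whole. The fingers move at their own pace and stop on an object; the grip force is fixed at half the most. Time passes only in rows, so rows that repeat a pose let the fingers close, or fill a call up. It gives the time, the measured TCP pose, the force, the opening and the grip force at its end, in the units of the state.
- monitor.read_state(): the state, without advancing time (a new reading comes with each control period).
- viewer.get_image(name): name is "scene" or "top" or "wrist"; returns (picture, depth): 384x512x3 uint8, red, green, blue; 384x512 float32, mm along the optical axis (not along the pixel's ray), 0 where there is no reading.
- viewer.camera_model(name): a dict with "mtx" (3x3 intrinsics, pixels), "R" (3x3) and "t" (3): a world point X has camera coordinates R X + t. Camera axes: x right, y down, z forward; pixel columns grow to the right and rows downward; lengths in mm; the calibration is good to about 2 mm. The wrist camera is an equidistant fisheye: a pixel r from the principal point sees the ray r / f radians off the axis. A picture is of the moment at which its call begins: read the wrist's pose just before it. camera_model takes no time and is no camera call; for the wrist camera it gives the pose at the moment of the call.
- workorder.finish_job(): hands the job in; it is judged then, once.
The state is a dict: "clock": time; "qpos": joint angles; "qd": joint speeds; "tau": joint torques, N m; "eef_pos": TCP position; "tool_rot": TCP orientation; "force": force on the tool from outside, world axes, zero at the start; "torque": the same for the moment, N m; "width": finger opening in mm; "gripper_force": force on a finger pad.
Only numpy, scipy, OpenCV 4.12 (cv2) and the standard library are available. Lean on these libraries where they do the work, as an engineer would, in place of code of your own. Each camera call takes 0.05 s, during which the arm holds its last target. There are 200 camera calls.

## Working session

There is one attempt and no reset: what is moved stays moved. The work goes in short steps, Python scripts to look and compute and a tool call to move; the robot and the scene stay as the last step left them, time stands still between calls to the robot, and variables do not carry over. Pictures are saved under pics/ and viewed, at most 10 in all, crops included, and the job is handed in when it is done.

Besides the shell and the picture viewer there is one more tool, called after ">>>" as a command line: name --argument value ..., lists and objects as JSON in quotes. arm_command: Moves the arm, as the interface text tells. Its arguments: {"type":"object","properties":{"series":{"type":"array","items":{"type":"number"}}},"required":["series"]}

```bash
mkdir -p pics; cat > h.py <<'E'
import numpy as np,cv2
from cell import monitor,viewer,workorder
def grab(n,f=None):
    im,d=viewer.get_image(n)
    if f: cv2.imwrite('pics/'+f,cv2.cvtColor(im,cv2.COLOR_RGB2BGR))
    return im,d,viewer.camera_model(n)
def world(d,m,shape=None):
    K,R,t=[np.array(m[k],float) for k in('mtx','R','t')]
    v,u=np.mgrid[:d.shape[0],:d.shape[1]]
    P=np.stack([(u-K[0,2])/K[0,0]*d,(v-K[1,2])/K[1,1]*d,d],-1)
    return (P-t)@R
E
python3 - <<'E'
from h import *
s=monitor.read_state();print(s['eef_pos'],s['tool_rot'],s['clock'])
im,d,m=grab('top','top1.png');np.savez('top1.npz',im=im,P=world(d,m),d=d)
grab('scene','scene1.png');print(m)
E
```

```text
[ 258.15452787 -595.8364404   230.40101448] [-3.13967580e+00  1.59714518e-05  4.08788436e-01] 0.0
{'mtx': array([[448.03703317,   0.        , 255.58408384],
       [  0.        , 448.03703317, 187.29992738],
       [  0.        ,   0.        ,   1.        ]]), 'R': array([[-0.00213777, -0.99967788, -0.02528948],
       [-0.99568336,  0.0044745 , -0.09270716],
       [ 0.09279046,  0.02498212, -0.9953722 ]]), 't': array([  17.24048101,  574.04648797, 1111.75354004])}
```

View pics/top1.png

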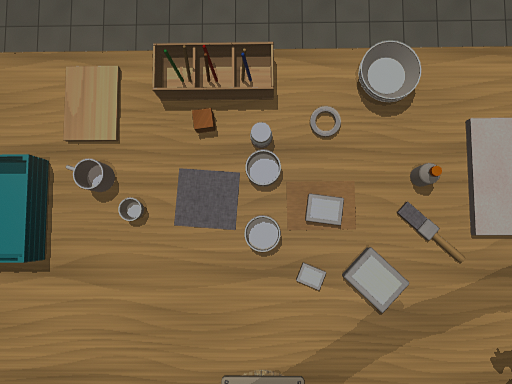

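View pics/scene1.png

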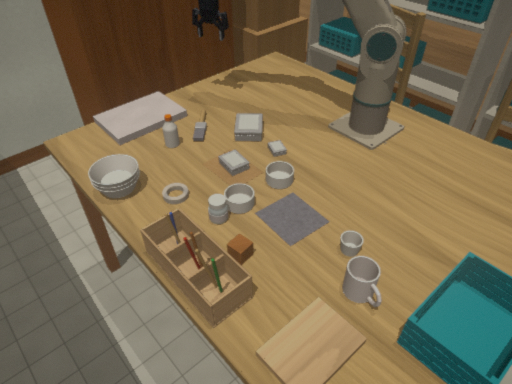

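Top view: three tin-like things, at (325,209) on the brown card, a small one at (311,276) and a large one at (376,280). The dishes are at (264,168) and (263,233), the mat at (208,199) and the jar at (261,133). I'm choosing (325,209), which is on the card; I'll check its size and a crop.

```bash
cat > m.py <<'E'
from h import *
def rect(P,mask,z=None):
    q=P[mask][:,:2].astype(np.float32); (c,s,a)=cv2.minAreaRect(q); return np.round(c,1),np.round(s,1),round(a,1),len(q)
def tin(P,box=(280,180,370,240),zl=(22,38)):
    u0,v0,u1,v1=box;M=np.zeros(P.shape[:2],bool);M[v0:v1,u0:u1]=1
    return rect(P,M&(P[...,2]>zl[0])&(P[...,2]<zl[1]))
E
python3 - <<'E'
from m import *
z=np.load('top1.npz');P=z['P'];im=z['im'].astype(int)
print('table z',np.median(P[300:330,100:200,2]))
print('tin',tin(P)); print('small',tin(P,(290,255,335,295),(12,40))); print('large',tin(P,(335,240,415,320),(12,60)))
for n,b,h in(('dA',(240,145,287,190),(38,52)),('dB',(240,212,287,256),(38,52)),('jar',(245,118,275,147),(60,85))):
    u0,v0,u1,v1=b;S=P[v0:v1,u0:u1];q=S[(S[...,2]>h[0])&(S[...,2]<h[1])][:,:2].astype(np.float32);print(n,cv2.minEnclosingCircle(q),np.median(q,0),len(q))
M=np.zeros(im.shape[:2],bool);M[160:240,165:243]=1
g=M&(im.max(-1)-im.min(-1)<25)&(abs(P[...,2])<8)
g=cv2.morphologyEx(g.astype(np.uint8),cv2.MORPH_OPEN,np.ones((5,5)))>0
print('mat',rect(P,g))
c=cv2.resize(z['im'][140:300,240:420],None,fx=4,fy=3.6,interpolation=cv2.INTER_CUBIC);cv2.imwrite('pics/crop.png',c[...,::-1])
E
```

```text
table z -0.792808516142669
tin (array([ 518.4, -157.7]), array([90.5, 70.2]), 82.2, 996)
small (array([ 350.5, -122.3]), array([63.2, 49.1]), 67.6, 498)
large (array([ 344.9, -279.5]), array([130.9, 101.3]), 46.2, 2266)
dA ((629.7485961914062, -1.5277154445648193), 51.25767135620117) [628.67535    -1.4665682] 192
dB ((457.53546142578125, -0.39834797382354736), 44.82428741455078) [456.1972      1.7281739] 186
jar ((707.042236328125, 1.4259079694747925), 25.122758865356445) [7.0603345e+02 6.2124330e-01] 326
mat (array([548.4, 143.6]), array([160.6, 149.7]), 85.8, 3465)
```

View pics/crop.png

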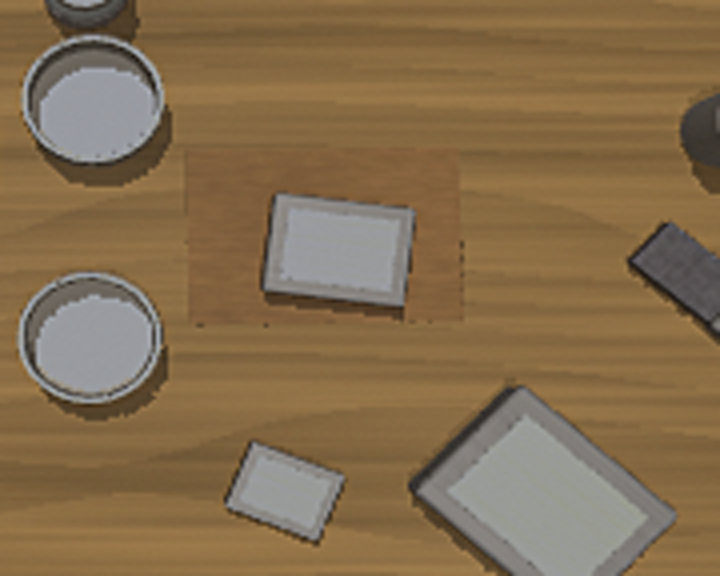

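The crop shows the mid-size tin at (338,250) on the card. Its measured size is 90.5 x 70.2, so it's the right one. Next I'll refine the gap and work out the approach.

```bash
cat >> m.py <<'E'
def to(x,y,z,yaw):
    s=monitor.read_state();p=s['eef_pos'];a=s['tool_rot'][2]
    dx,dy=x-p[0],y-p[1];c,sn=np.cos(a),np.sin(a)
    print('at',np.round(p,1),'yaw',round(np.degrees(a),1),'w',round(s['width'],1),'F',np.round(s['force'],1),'t',round(s['clock'],2))
    print('cm',np.round(np.array([c*dx+sn*dy,sn*dx-c*dy,p[2]-z])/10,2),'roll',round(np.degrees(a)-yaw,1))
E
python3 - <<'E'
from m import *
from scipy.optimize import least_squares
z=np.load('top1.npz');P=z['P']
def pts(b):
    u0,v0,u1,v1=b;S=P[v0:v1,u0:u1];return S[(S[...,2]>40)&(S[...,2]<50)][:,:2]
A,B=pts((240,150,287,190)),pts((240,212,287,256))
def f(p):
    x=np.array([np.cos(p[2]),np.sin(p[2])])*83
    return np.r_[[np.linalg.norm(Q-(p[:2]+k*x),axis=1)-43.5 for Q,k in((A,1),)][0],np.linalg.norm(B-(p[:2]-x),axis=1)-43.5]
r=least_squares(f,[541,-1,0],loss='soft_l1',f_scale=2);print(r.x[:2],np.degrees(r.x[2]),np.median(abs(r.fun)))
to(507,-238,120,82)
E
```

```text
[540.44225564  -1.52982003] -0.9078368794747979 1.039446556470505
at [ 258.1 -595.9  230.5] yaw 23.4 w 85.7 F [-0.8 -0.2 -0.9] t 0.1
cm [ 37.06 -22.95  11.05] roll -58.6
```

>>> arm_command --series '[35,3.4,-2.1,0,-6,35,6.8,-4.2,0,-12,35,10.2,-6.3,0,-18,35,13.6,-8.4,0,-24,35,17,-10.5,0,-30]'

```text
clock: 0.52
eef_pos: [373.2, -430.7, 231.0]
tool_rot: [-3.141, -0.0, 0.937]
force: [-0.0, -0.0, -0.1]
width: 30.0
gripper_force: 0.0
```

```bash
python3 -c "
from m import *
to(507,-238,120,82)"
```

```text
at [ 373.2 -430.7  231. ] yaw 53.7 w 30.0 F [-0.  -0.  -0.1] t 0.52
cm [23.45 -0.62 11.1 ] roll -28.3
```

>>> arm_command --series '[35,3.5,-0.1,0,-6,35,7,-0.2,0,-12,35,10.5,-0.3,0,-18,35,14,-0.4,0,-23,35,17.5,-0.5,2,-28]'

```text
clock: 0.93
eef_pos: [475.8, -288.7, 214.0]
tool_rot: [3.135, 0.002, 1.425]
force: [1.0, -1.1, -0.3]
width: 29.9
gripper_force: 0.0
```

```bash
python3 -c "
from m import *
to(507,-240,12,82)"
```

```text
at [ 475.8 -288.7  214. ] yaw 81.6 w 29.9 F [ 1.  -1.1 -0.3] t 0.93
cm [ 5.27  2.38 20.2 ] roll -0.4
```

>>> arm_command --series '[35,2.5,1.2,2,0,35,5.2,2.4,5.5,0,35,5.2,2.4,9,0,35,5.2,2.4,12.5,0,35,5.2,2.4,16,0]'

```text
clock: 1.35
eef_pos: [504.6, -240.1, 49.7]
tool_rot: [3.142, -0.0, 1.423]
force: [0.2, -1.1, 0.0]
width: 30.3
gripper_force: 0.0
```

```bash
python3 -c "
from m import *
to(507,-238,10,82)
im,d,m=grab('wrist','w1.png')"
```

```text
at [ 504.6 -240.1   49.7] yaw 81.5 w 30.3 F [ 0.2 -1.1  0. ] t 1.35
cm [0.25 0.2  3.97] roll -0.5
```

View pics/w1.png

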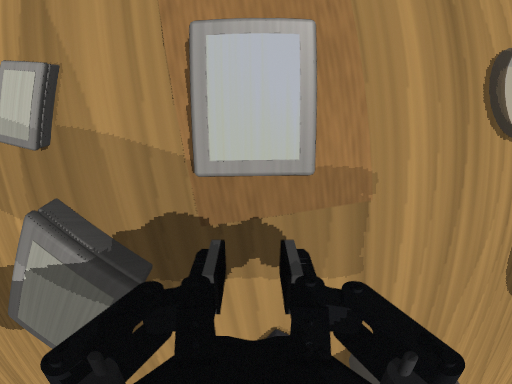

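The wrist view shows the tin at (253,97), squarely ahead of the fingers (tips at (215,250) and (290,250)). I'll go down and push along its own axis.

>>> arm_command --series '[35,0,0.2,2,0,35,0,0.2,3.9,0,35,0.6,0.2,3.9,0,35,1.4,0.2,3.9,0,35,2.2,0.2,3.9,0]'

```text
clock: 1.82
eef_pos: [510.4, -219.0, 13.6]
tool_rot: [3.14, -0.0, 1.421]
force: [-0.2, 1.0, 0.5]
width: 29.4
gripper_force: 0.0
```

>>> arm_command --series '[35,0.7,0,0,0,35,1.4,0,0,0,35,2.1,0,0,0,35,2.8,0,0,0,35,3.5,0,0,0]'

```text
clock: 2.23
eef_pos: [515.4, -185.2, 13.0]
tool_rot: [3.14, 0.001, 1.421]
force: [-1.0, -2.7, 2.4]
width: 30.0
gripper_force: 1.5
```

```bash
python3 -c "
from m import *
to(531.5,-116,11,82)
im,d,m=grab('top');P=world(d,m);print(tin(P,(240,180,370,240)))"
```

```text
at [ 515.4 -185.2   13. ] yaw 81.4 w 30.0 F [-1.  -2.7  2.4] t 2.23
cm [7.08 0.55 0.2 ] roll -0.6
(array([517.6, -66.8]), array([208.6, 145.1]), 88.0, 946)
```

```bash
cat >> m.py <<'E'
def look():
    im,d,m=grab('top');P=world(d,m)
    M=((P[...,2]>24)&(P[...,2]<35)&(P[...,0]>440)&(P[...,0]<640)&(P[...,1]>-230)&(P[...,1]<240)&(im.min(-1)>95)).astype(np.uint8)
    M=cv2.morphologyEx(M,cv2.MORPH_OPEN,np.ones((3,3)))
    n,l,st,_=cv2.connectedComponentsWithStats(M);k=1+np.argmax(st[1:,4])
    print('tin',rect(P,l==k))
E
python3 -c "
from m import *
to(531.5,-116,11,82);look()"
```

```text
at [ 515.7 -182.8   12.8] yaw 81.5 w 29.5 F [ 0.4 -1.3  1.9] t 2.28
cm [6.84 0.58 0.18] roll -0.5
tin (array([ 523.9, -125.2]), array([84.8, 68.1]), 81.8, 839)
```

```bash
cat >> m.py <<'E'
W=np.array([(523.5,-127.5,8.2),(528.3,-97.5,10.5),(532.5,-75,10.5),(536.6,-52.5,10.5),(539.3,-27,6),(540.5,-2,2.5),(541,40,1),(542,80,0.9),(544,150,0.9)])
def plan(ys,L=57.5,W=W,z=12):
    s=monitor.read_state();p=s['eef_pos'];a=s['tool_rot'][2];c,sn=np.cos(a),np.sin(a)
    for y in ys:
        x=np.interp(y,W[:,1],W[:,0]);v=np.radians(np.interp(y,W[:,1],W[:,2]))
        dx,dy=x-L*np.sin(v)-p[0],y-L*np.cos(v)-p[1]
        print(y,np.round(np.array([c*dx+sn*dy,sn*dx-c*dy,p[2]-z])/10,2),round(np.degrees(a-np.pi/2+v),1))
E
python3 -c "
from m import *
plan([-118,-110,-102,-94,-87]);plan([-80,-72,-64,-57,-50])"
```

```text
-118 [ 0.83 -0.06  0.06] 0.5
-110 [ 1.64 -0.11  0.06] 1.1
-102 [ 2.45 -0.17  0.06] 1.7
-94 [ 3.26 -0.18  0.06] 2.0
-87 [ 3.98 -0.16  0.06] 2.0
-80 [ 4.69 -0.13  0.06] 2.0
-72 [ 5.5  -0.1   0.06] 2.0
-64 [ 6.31 -0.08  0.06] 2.0
-57 [ 7.02 -0.05  0.06] 2.0
-50 [ 7.73 -0.    0.06] 1.6
```

>>> arm_command --series '[35,0.8,-0.05,0.05,0.5,35,1.6,-0.1,0.05,1.1,35,2.4,-0.15,0.05,1.7,35,3.2,-0.2,0.05,2,35,4,-0.15,0.05,2]'

```text
clock: 2.75
eef_pos: [519.1, -144.2, 11.7]
tool_rot: [-3.141, -0.0, 1.386]
force: [-0.4, -2.3, 0.7]
width: 30.1
gripper_force: 1.2
```

```bash
python3 -c "
from m import *
look();plan([-80,-72,-64,-57,-50])"
```

```text
tin (array([529.9, -87.2]), array([84.4, 68.4]), 79.8, 814)
-80 [ 0.53  0.03 -0.03] 0.1
-72 [ 1.34  0.03 -0.03] 0.1
-64 [ 2.16  0.03 -0.03] 0.1
-57 [ 2.87  0.03 -0.03] 0.1
-50 [ 3.58  0.05 -0.03] -0.4
```

>>> arm_command --series '[35,0.7,0,0,0,35,1.4,0,0,0,35,2.2,0,0,0,35,2.9,0,0,0,35,3.5,0,0,-0.4]'

```text
clock: 3.22
eef_pos: [526.0, -109.5, 11.7]
tool_rot: [-3.141, -0.001, 1.394]
force: [-0.6, -0.8, -0.7]
width: 30.0
gripper_force: 0.5
```

```bash
python3 -c "
from m import *
look();plan([-46,-40,-34,-28,-22])"
```

```text
tin (array([536.3, -50.9]), array([82.1, 68.1]), 80.2, 766)
-46 [ 0.53  0.07 -0.03] -0.6
-40 [ 1.14  0.13 -0.03] -1.7
-34 [ 1.74  0.2  -0.03] -2.7
-28 [ 2.35  0.26 -0.03] -3.8
-22 [ 2.96  0.28 -0.03] -4.7
```

>>> arm_command --series '[35,0.5,0.05,0,-0.6,35,1.1,0.1,0,-1.7,35,1.7,0.2,0,-2.8,35,2.3,0.25,0,-3.8,35,2.9,0.3,0,-4.8]'

```text
clock: 3.68
eef_pos: [534.1, -82.3, 11.8]
tool_rot: [3.141, -0.0, 1.479]
force: [-0.9, -1.4, -0.4]
width: 29.7
gripper_force: 0.4
```

```bash
python3 -c "
from m import *
look();plan([-18,-14,-9,-4,1]);grab('top','t3.png')"
```

```text
tin (array([539.3, -17.3]), array([71.4, 68.4]), 86.9, 684)
-18 [ 0.52 -0.01 -0.02] -0.4
-14 [ 0.92  0.03 -0.02] -1.0
-9 [ 1.43  0.08 -0.02] -1.7
-4 [ 1.93  0.13 -0.02] -2.4
1 [ 2.43  0.14 -0.02] -2.7
```

View pics/t3.png

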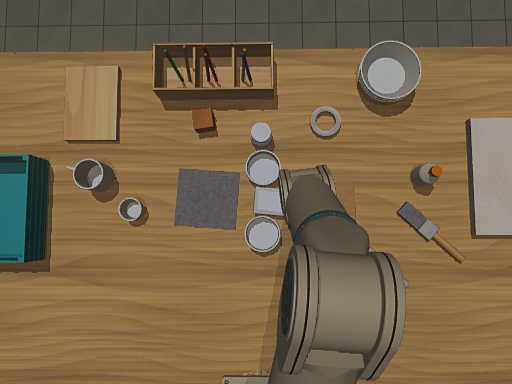

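The tin at (268,202) is entering the gap centred between the dishes at (263,168) and (263,233), with the arm behind it.

>>> arm_command --series '[35,0.5,0,0,-0.4,35,0.9,0.05,0,-1,35,1.4,0.1,0,-1.7,35,1.9,0.1,0,-2.4,35,2.4,0.15,0,-2.8]'

```text
clock: 4.2
eef_pos: [537.6, -58.8, 11.8]
tool_rot: [-3.141, 0.0, 1.527]
force: [0.2, -1.3, 0.2]
width: 30.1
gripper_force: 0.7
```

```bash
python3 -c "
from m import *
look();plan([5,10,16,22,28])"
```

```text
tin (array([541. ,   9.2]), array([63.7, 67.5]), 87.0, 600)
5 [ 0.47  0.02 -0.01] -0.2
10 [ 0.97  0.02 -0.01] -0.4
16 [ 1.57  0.02 -0.01] -0.6
22 [ 2.17  0.03 -0.01] -0.8
28 [ 2.77  0.03 -0.01] -1.0
```

>>> arm_command --series '[35,0.5,0,0,-0.2,35,1,0,0,-0.4,35,1.6,0,0,-0.6,35,2.2,0,0,-0.8,35,2.8,0,0,-1]'

```text
clock: 4.67
eef_pos: [538.9, -30.5, 11.8]
tool_rot: [3.142, -0.0, 1.544]
force: [-0.4, -1.1, 1.4]
width: 29.8
gripper_force: 0.8
```

```bash
python3 -c "
from m import *
look();plan([34,40,47,54,61]);grab('wrist','w2.png')"
```

```text
tin (array([542. ,  43.3]), array([53.3, 66.4]), 89.6, 473)
34 [ 0.51  0.05 -0.01] -0.2
40 [ 1.11  0.07 -0.01] -0.4
47 [ 1.81  0.07 -0.01] -0.5
54 [ 2.51  0.07 -0.01] -0.5
61 [ 3.21  0.07 -0.01] -0.5
```

View pics/w2.png

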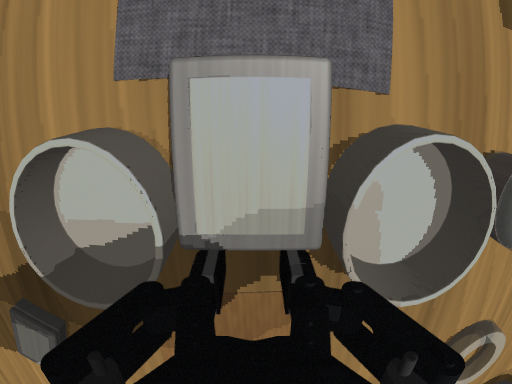

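The wrist view shows the tin at (250,150) between the dishes, with its front just onto the mat. I'll check how high the gripper linkages ride before they pass the 45 mm dishes.

```bash
python3 -c "
from m import *
im,d=viewer.get_image('wrist');m=viewer.camera_model('wrist')
K=np.array(m['mtx']);v,u=np.mgrid[:384,:512]
a,b=u-K[0,2],v-K[1,2];r=np.hypot(a,b)+1e-9;th=r/K[0,0];t=np.tan(th)
P=(np.stack([a/r*t*d,b/r*t*d,d],-1)-m['t'])@np.array(m['R'])
for q in [(215,255),(205,290),(190,300),(178,292),(150,292),(120,310),(80,340),(60,360),(325,292),(350,290),(380,310),(420,335),(455,365)]: print(q,np.round(P[q[1],q[0]]))
k=(im.max(-1)<45)&(v>240)&(d>0)
w=P[k]; 
for lo in range(0,120,10):
  s=w[(w[:,2]>=lo)&(w[:,2]<lo+10)]
  if len(s)>20: print(lo,np.round(np.percentile(s[:,0],[1,99])),np.round(np.percentile(s[:,1],[1,99])),len(s))
"
```

```text
(215, 255) [522. -18.  33.]
(205, 290) [521. -17.  62.]
(190, 300) [516. -18.  68.]
(178, 292) [509. -23.  57.]
(150, 292) [500. -16.  66.]
(120, 310) [492. -17.  78.]
(80, 340) [483. -17.  96.]
(60, 360) [482. -16. 107.]
(325, 292) [569. -23.  58.]
(350, 290) [577. -18.  64.]
(380, 310) [586. -19.  77.]
(420, 335) [596. -20.  92.]
(455, 365) [601. -20. 109.]
0 [341. 555.] [-123.  -42.] 509
10 [341. 564.] [-119.  -23.] 439
20 [511. 567.] [-40. -18.] 408
30 [482. 567.] [-39. -18.] 657
40 [511. 567.] [-40. -18.] 901
50 [497. 581.] [-37. -16.] 1225
60 [491. 587.] [-40. -15.] 4386
70 [487. 591.] [-42. -12.] 2953
80 [484. 595.] [-41. -12.] 5324
90 [480. 599.] [-39. -12.] 6823
100 [476. 603.] [-28. -10.] 7569
110 [476. 603.] [-24.  -9.] 1116
```

Everything below z = 50 spans x 511–567, well inside the gap (502–578), and the linkages clear the dish rims. Carrying on, 2 mm higher.

>>> arm_command --series '[35,0.6,0.05,-0.2,-0.2,35,1.3,0.05,-0.2,-0.4,35,2,0.05,-0.2,-0.5,35,2.7,0.05,-0.2,-0.5,35,3.4,0.05,-0.2,-0.5]'

```text
clock: 5.23
eef_pos: [540.4, 3.1, 14.0]
tool_rot: [3.141, 0.0, 1.552]
force: [0.2, -3.7, 2.5]
width: 29.7
gripper_force: 1.5
```

>>> arm_command --series '[35,0.7,0,0,0,35,1.5,0,0,0,35,2.3,0,0,0,35,3.1,0,0,0,35,3.9,0,0,0]'

```text
clock: 5.65
eef_pos: [541.1, 42.6, 13.9]
tool_rot: [3.142, 0.0, 1.552]
force: [-0.4, -2.3, 2.0]
width: 29.9
gripper_force: 1.6
```

```bash
python3 -c "
from m import *
look();plan([120,128,134,139,143],z=14)"
```

```text
tin (array([535.8, 134.6]), array([14. , 48.4]), 89.9, 98)
120 [ 1.72  0.08 -0.02] -0.0
128 [ 2.52  0.09 -0.02] -0.0
134 [ 3.12  0.1  -0.02] -0.0
139 [ 3.62  0.11 -0.02] -0.0
143 [ 4.02  0.11 -0.02] -0.0
```

>>> arm_command --series '[35,0.9,0,0,0,35,1.7,0,0,0,35,2.5,0,0,0,35,3.2,0,0,0,35,3.9,0,0,0]'

```text
clock: 6.12
eef_pos: [541.7, 81.9, 13.7]
tool_rot: [-3.141, -0.0, 1.552]
force: [-1.0, -1.8, 1.2]
width: 30.3
gripper_force: 1.0
```

>>> arm_command --series '[35,0,0,0,0,35,-0.8,0,0,0,35,-1.6,0,-1,0,35,-1.6,0,-4,0,35,-1.6,0,-8,0]'

```text
clock: 6.53
eef_pos: [539.1, 62.1, 92.8]
tool_rot: [-3.135, 0.002, 1.549]
force: [0.7, -0.5, -0.2]
width: 29.7
gripper_force: 0.0
```

>>> arm_command --series '[35,0,0,-3.5,0,35,-3,0,-6,0,35,-7,0,-7,0,35,-11,0,-7,0,35,-15,0,-7,0]'

```text
clock: 6.95
eef_pos: [538.7, -88.3, 165.9]
tool_rot: [3.139, 0.001, 1.551]
force: [0.2, 0.7, -0.0]
width: 29.9
gripper_force: 0.0
```

```bash
python3 -c "
from m import *
look();print(monitor.read_state()['eef_pos']);grab('top','t4.png')"
```

```text
tin (array([542.4, 141.2]), array([87.3, 66.6]), 89.8, 888)
[ 537.12445277 -100.45168101  165.13148334]
```

View pics/t4.png

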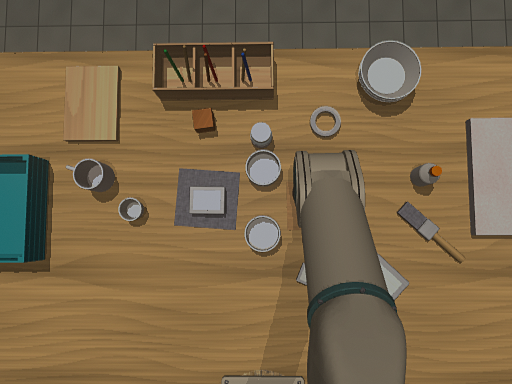

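The tin at (208,200) lies well inside the mat and nothing else has moved.

```bash
python3 -c "
from h import *
print(workorder.finish_job())"
```

```text
the job is handed in; nothing more can be done
None
```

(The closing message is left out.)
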